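Count to the third bay and push the tub home

TASK

The hourglass measure stands in one end bay of the rack; that bay is gap one. Starting at that end, run a fingertip along the rear rail and flick the springy tongues one after another to count the gaps, stopping after the third so that the fourth tongue is left alone. Then push the tub that stands on the counter in front, without lifting or tipping it, into that third gap until it is fully home against the rear rail; leave everything else where it stands.

Things in the scene. Friction and masses are not known exactly. Their poses are not given: they have to be found in the camera images.
- rack: aluminium divider rack fixed to the counter, 107 deep x 370 wide x 60 mm high. Origin: centre of its foot at counter height; x = into the bays, away from the open front; y = along the rack, to the robot's left; z up. Dividers (6 mm thick, 42 high, noses 10 mm thick ending at x = -45) at y = 180, 90, 0, -90, -180 mm form four bays with no floor, 80 mm clear at the noses
- rail (a point): middle of the rear rail's top: rack x = 50, y = 0, z = 60 mm, axes as the rack's. The rail (24 mm deep, 366 long) closes the bays; its front face at rack x = 38 mm stops what is pushed in. One black springy tongue stands on it at the middle of each bay
- tongue_0 (a joint): bend of the leftmost tongue (bay and tongue at rack y = +135 mm), rad: 0 upright, positive = tip bent to rack -y, limit 1.35. 14 mm (x) by 3 mm, at rack x = 50 mm, z = 60 (hinge) to 100 mm; springs back (1 to 2 N at the tip). A fingertip ending at z = 85 mm, moved along y, bends it about 0.9 and passes over; flicked = bent over 0.25
- tongue_1 (a joint): bend of the second from left tongue (bay and tongue at rack y = +45 mm), rad: 0 upright, positive = tip bent to rack -y, limit 1.35. 14 mm (x) by 3 mm, at rack x = 50 mm, z = 60 (hinge) to 100 mm; springs back (1 to 2 N at the tip). A fingertip ending at z = 85 mm, moved along y, bends it about 0.9 and passes over; flicked = bent over 0.25
- tongue_2 (a joint): bend of the third from left tongue (bay and tongue at rack y = -45 mm), rad: 0 upright, positive = tip bent to rack -y, limit 1.35. 14 mm (x) by 3 mm, at rack x = 50 mm, z = 60 (hinge) to 100 mm; springs back (1 to 2 N at the tip). A fingertip ending at z = 85 mm, moved along y, bends it about 0.9 and passes over; flicked = bent over 0.25
- tongue_3 (a joint): bend of the rightmost tongue (bay and tongue at rack y = -135 mm), rad: 0 upright, positive = tip bent to rack -y, limit 1.35. 14 mm (x) by 3 mm, at rack x = 50 mm, z = 60 (hinge) to 100 mm; springs back (1 to 2 N at the tip). A fingertip ending at z = 85 mm, moved along y, bends it about 0.9 and passes over; flicked = bent over 0.25
- jigger: hourglass-shaped double steel measure, 46 mm across, 78 high, loose, standing in one of the two end bays (left or right; this marks the end to count from). Origin: centre of its underside
- glass: clear tasting glass, 58 mm across, 82 high, loose, standing in the other end bay; leave it. Origin: centre of its underside
- tub: open clear plastic topping tub with dark filling, about 68 x 68 mm with rounded corners, narrower (56) at the foot, 75 high, about 0.16 kg, loose on the counter in front of the rack, its sides roughly along the rack's axes. Origin: centre of its underside; z up. Slides upright when pushed 20 to 45 mm up. Fully home its origin is at rack x = 4 mm
- shaker: small round shaker 44 mm across, 90 high, loose bystander on the left. Origin: centre of its underside
- tape_roll: roll of tape lying flat, 104 mm across, 25 high, loose bystander on the right. Origin: centre of its underside
There are look-alikes about, which are no part of the job. What is shaped like the tub but orange, turquoise or yellow is not meant.

How it is judged (in metres and radians):
On the way, in this order (a step that is already met when the one before it is completed fails the run):
1. the tongue at the measure's bay (gap one) is flicked (((y of jigger in the frame of rack above 0 m and (value of joint tongue_0 above 0.25 rad or value of joint tongue_0 below -0.25 rad)) or (y of jigger in the frame of rack below 0 m and (value of joint tongue_3 above 0.25 rad or value of joint tongue_3 below -0.25 rad)))).
2. then the tongue of gap two is flicked (((y of jigger in the frame of rack above 0 m and (value of joint tongue_1 above 0.25 rad or value of joint tongue_1 below -0.25 rad)) or (y of jigger in the frame of rack below 0 m and (value of joint tongue_2 above 0.25 rad or value of joint tongue_2 below -0.25 rad)))).
3. then the tongue of gap three is flicked (((y of jigger in the frame of rack above 0 m and (value of joint tongue_2 above 0.25 rad or value of joint tongue_2 below -0.25 rad)) or (y of jigger in the frame of rack below 0 m and (value of joint tongue_1 above 0.25 rad or value of joint tongue_1 below -0.25 rad)))).
4. then the tub stands fully home in gap three (((y of jigger in the frame of rack above 0 m and y of tub in the frame of rack between -0.057 and -0.033 m) or (y of jigger in the frame of rack below 0 m and y of tub in the frame of rack between 0.033 and 0.057 m)) and x of tub in the frame of rack between -0.008 and 0.012 m and angle between tub's own z axis and vertical below 0.1 rad and height (world z) of tub below 0.008 m), for 0.2 s.
At the end, for the whole second after the job is handed in: Tub upright (0.1 rad) and at rest on the counter in gap three from the measure's end, within 12 mm of its middle line, origin at rack x = -8 to 12 mm (home is 4); tongues within 0.25 rad of upright; measure and glass within 15 mm, shaker and tape roll within 20 mm of their start (all of step 4 and linear speed of tub below 0.02 m/s and distance of each of jigger, glass from where it was at the start of the episode below 0.015 m and distance of each of shaker, tape_roll from where it was at the start of the episode below 0.02 m and not (value of joint tongue_0 above 0.25 rad or value of joint tongue_0 below -0.25 rad) and not (value of joint tongue_1 above 0.25 rad or value of joint tongue_1 below -0.25 rad) and not (value of joint tongue_2 above 0.25 rad or value of joint tongue_2 below -0.25 rad) and not (value of joint tongue_3 above 0.25 rad or value of joint tongue_3 below -0.25 rad)); the robot touches nothing.
It fails at once if the tub is lifted more than 15 mm off the counter (height (world z) of tub above 0.015 m).
It fails at once if the tub is tipped by more than 0.4 rad (angle between tub's own z axis and vertical above 0.4 rad).
It fails at once if the fourth tongue is bent by more than 0.25 rad ((y of jigger in the frame of rack above 0 m and (value of joint tongue_3 above 0.25 rad or value of joint tongue_3 below -0.25 rad)) or (y of jigger in the frame of rack below 0 m and (value of joint tongue_0 above 0.25 rad or value of joint tongue_0 below -0.25 rad))).
It fails at once if the measure or glass is moved more than 15 mm, or the shaker or tape roll more than 20 mm (distance of any of jigger, glass from where it was at the start of the episode above 0.015 m or distance of any of shaker, tape_roll from where it was at the start of the episode above 0.02 m).
It also fails if it takes over 64 s, if anything falls off the work surface, if the arm or the gripper's body presses on something with over 40 N, if the wrist force passes 120 N, or if a joint passes its speed limit or range.

ROBOT

A 6-joint arm with a two-finger parallel gripper is mounted at the origin on a cart in front of the work surface, level with it; the furniture and walls round the work are solid. World frame = base frame: x ahead of the robot, y to its left, z up, the work surface at z = 0. Lengths are in mm, angles in degrees, forces in N, time in s.
With the tool pointing down it reaches from about 325 to 775 mm from the base axis. Payload 5.5 kg.
Tool frame: the origin (TCP) lies at the very end of the fingers, on their centre line; the grasp point (between the pads) lies 19 mm behind it (r.grip_depth is the distance from the TCP to the grasp point, in mm); x points along the fingers, y is the direction in which the jaws open and shut, and the axes are right-handed (so a half turn about x gives the same grasp; the last joint's range is limited). The gripper opens to 88 mm and grips with 3 to 60 N. Pads are 20 mm wide; open, the fingers measure 115 mm over their backs; the gripper's body (75 mm by 178 mm) begins 61 mm behind the grasp point.
Start: joints at [62.699, 5.22, 70.514, -0, 104.267, -3.249], TCP at [244.552, 547.914, 186.931] pointing down, gripper open.
Joint ranges: [-164.24, 164.24], [-49.07, 125.15], [9.68, 141.18], [-86.29, 266.29], [3.28, 154.24], [-151.56, 151.56]. Speed limits (degrees/s): [147.25, 147.25, 172.46, 180, 180, 180].

INTERFACE

Orientations are given as [roll, pitch, yaw] about the fixed x, y, z axes, in that order (R = Rz(yaw) Ry(pitch) Rx(roll)).
In Python, from bench import r gives the robot as it stands.
- The arm moves only by the tool jog_arm, never from a script. Its arguments are lists of equal length, an entry for each row: "linear": the shift along the tool's x, y, z scaled (see below), a list of three; "rot": the turn, a rotation vector about the tool's x, y, z scaled (see below), a list of three. In form: {"linear": [[dx, dy, dz], ...], "rot": [[rx, ry, rz], ...]}. A call has exactly 5 rows; each row is the pose to reach, as a shift and turn from the pose commanded when the call began, along the tool's axes at that moment; what a row does not reach only later rows make up. The controller multiplies each number of a shift by 40 cm and each number of a turn by 45 degrees. A row lasts 1/10 s, in which the tool goes at most 50 mm and 8.59 degrees, less where a joint would pass 70% of its speed; a pose out of reach is approached as far as the arm can. A call with a number of a shift or a turn outside -1 to 1 is refused whole. A call with a gripper value outside its range is refused whole. "gripper" is the closure, from 0 (fully open) to 1 (shut), set as the call begins (left out, the last holds). The fingers move at their own pace and stop on an object; "squeeze" is the grip in N (left out, the last holds). Time passes only in rows, so rows that repeat a pose let the fingers close, or fill a call up. It gives the time, the measured TCP pose, the force and the opening at its end, in the units of the state.
- r.sense(): the state, without advancing time (a new reading comes with each control period).
- r.get_image(name): name is "scene" or "top"; returns a dict with "color" (400x640x3 uint8, blue, green, red), "intrinsics" (3x3 intrinsics, pixels), "origin" and "attitude" of the camera in the world. Camera axes: x right, y up, looking along -z (the intrinsics and any distortion apply to the point x, -y, -z); pixel columns grow to the right and rows downward; lengths in mm; the calibration is good to about 2 mm. A picture is of the moment at which its call begins. There is no depth.
- r.job_done(): hands the job in, once; it reports no verdict.
The state is a dict: "clock": time; "joints": joint angles; "joint_vel": joint speeds; "joint_efforts": joint torques, N m; "tcp_pos": TCP position; "eef_rot": TCP orientation; "ft_force": force on the tool from outside, world axes, zero at the start; "ft_torque": the same for the moment, N m; "opening": finger opening in mm.
Only numpy, scipy, OpenCV 4.12 (cv2) and the standard library are available. Lean on these libraries where they do the work, as an engineer would, in place of code of your own. Each camera call takes 0.05 s, during which the arm holds its last target. There are 200 camera calls.

## Working session

There is one attempt and no reset: what is moved stays moved. The work goes in short steps, Python scripts to look and compute and a tool call to move; the robot and the scene stay as the last step left them, time stands still between calls to the robot, and variables do not carry over. Pictures are saved under pics/ and viewed, about 8 in all and at most 12, crops included, and the job is handed in when it is done.

Besides the shell and the picture viewer there is one more tool, called in YAML: its name, and indented under it one key for each argument. jog_arm: Moves the arm, as the interface text tells. Its arguments: {"type":"object","properties":{"linear":{"type":"array"},"rot":{"type":"array"},"gripper":{"type":"number"},"squeeze":{"type":"number"}},"required":["linear","rot"]}

```bash
mkdir -p pics; ls
python3 - <<'E'
from bench import r
import cv2
for n in("scene","top"):
    d=r.get_image(n); cv2.imwrite(f"pics/{n}0.png",d["color"]); print(n,d["intrinsics"],d["origin"],d["attitude"],d.keys())
print(r.sense())
E
```

```text
pics
scene [[401.53297219   0.         319.27046328]
 [  0.         401.53297219 194.37540129]
 [  0.           0.           1.        ]] [-226.4463886  -431.32293454  845.29169482] [ 49.4491831    0.79830146 -58.10128507] dict_keys(['color', 'intrinsics', 'origin', 'attitude'])
top [[432.34213647   0.         324.46283746]
 [  0.         432.34213647 203.32356393]
 [  0.           0.           1.        ]] [ 451.26780336   31.61775622 1329.24517214] [  5.27398335   0.67776344 -89.86773847] dict_keys(['color', 'intrinsics', 'origin', 'attitude'])
{'clock': 0.1, 'joints': array([ 6.26990003e+01,  5.25897696e+00,  7.05744185e+01,  1.77247748e-03,
        1.04267285e+02, -3.25029327e+00]), 'joint_vel': array([-0.04117447, -0.05567055, -0.0459787 , -0.02864871, -0.05812135,
       -0.09714811]), 'joint_efforts': array([ 1.60618994e-03, -4.47856200e+01, -4.07570350e+01,  6.99426513e-02,
        2.83876952e-02, -1.10179230e-04]), 'tcp_pos': array([244.38234633, 547.61518785, 185.92364186]), 'eef_rot': array([ -94.22821461,   89.89930497, -118.27848575]), 'ft_force': array([ 0.08705415,  0.40200261, -0.35815923]), 'ft_torque': array([-0.0302823 , -0.01135225,  0.00702145]), 'opening': 87.75650721361865}
```

View pics/scene0.png

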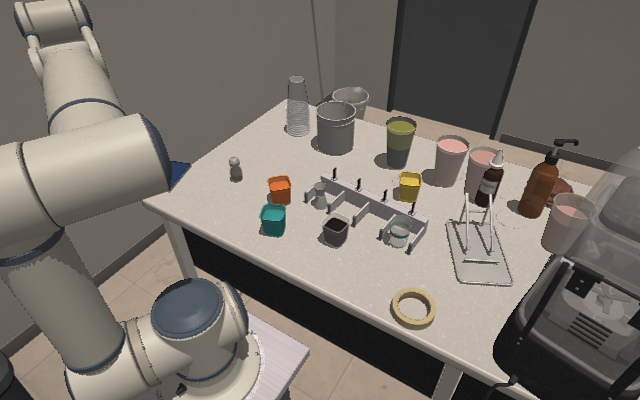

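View pics/top0.png

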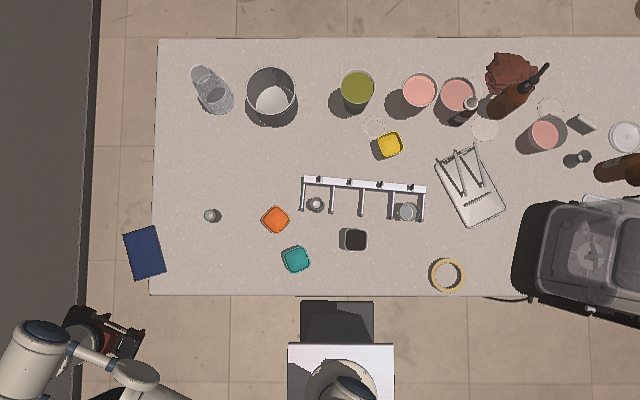

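The pictures show the rack from about (303,180) to (425,188) in top. The hourglass measure is in the left bay (316,204) and the glass in the right bay (407,212). 

Candidates for the tub are dark/clear (355,239), orange (275,219), turquoise (296,259) and yellow (390,145). I choose the dark one at (355,239). I'll check it in a close crop.

```bash
cat > h.py <<'E'
import numpy as np, cv2
from scipy.spatial.transform import Rotation as R
def cast(d,px,z):
    K=d["intrinsics"]; u=np.linalg.solve(K,[px[0],px[1],1.]); u=u*[1,-1,-1]
    w=R.from_euler("xyz",d["attitude"],degrees=True).as_matrix()@u; o=np.array(d["origin"])
    return o+w*(z-o[2])/w[2]
def proj(d,p):
    c=R.from_euler("xyz",d["attitude"],degrees=True).as_matrix().T@(np.array(p)-d["origin"])
    q=d["intrinsics"]@(c*[1,-1,-1]); return q[:2]/q[2]
E
python3 - <<'E'
from bench import r
from h import *
import pickle
T=r.get_image("top"); S=r.get_image("scene"); pickle.dump((T,S),open("im.pkl","wb"))
a=cv2.resize(T["color"][165:255,290:440],None,fx=5,fy=5,interpolation=cv2.INTER_CUBIC)
for k in range(0,150,10): cv2.line(a,(k*5,0),(k*5,8 if k%50 else 16),(0,0,255),1)
for k in range(0,90,10): cv2.line(a,(0,k*5),(8,k*5),(0,0,255),1)
cv2.imwrite("pics/crop.png",a)
b=cv2.resize(S["color"][160:260,300:440],None,fx=5,fy=5,interpolation=cv2.INTER_CUBIC)
cv2.imwrite("pics/crops.png",b)
E
```

```text
(no output)
```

View pics/crop.png

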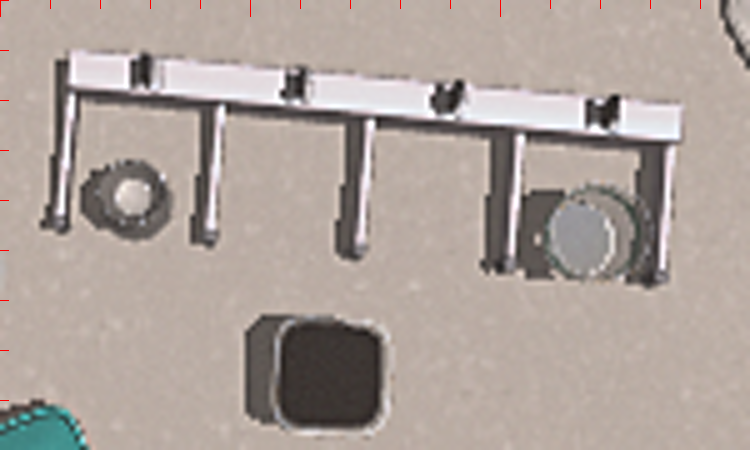

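View pics/crops.png

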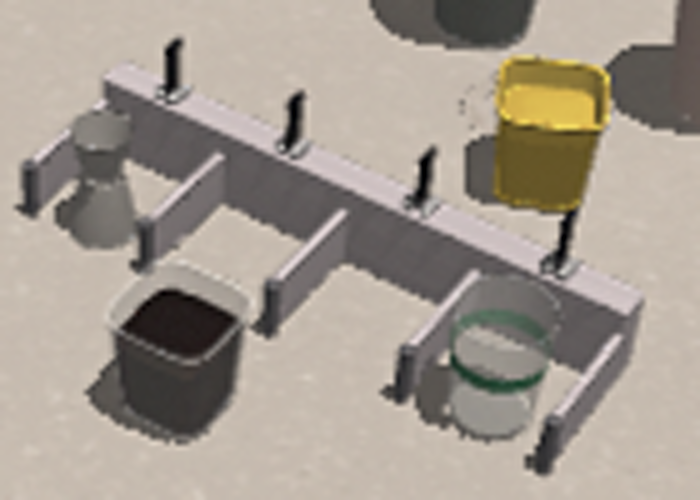

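The crops confirm it. The clear tub with dark filling is the one in front of bays 2 and 3, and the measure is in the left bay, so gap one is tongue_0 and gap three is rack y = -45. Next I'll measure the rack and the tub.

```bash
cat > meas.py <<'E'
from h import *
import pickle
T,S=pickle.load(open("im.pkl","rb"))
def rail(d,roi,z,thr):
    x0,y0,x1,y1=roi; g=d["color"][y0:y1,x0:x1].astype(int)
    m=((g.min(2)>thr)&(g[...,0]-g[...,2]>-4)).astype(np.uint8)
    m=cv2.morphologyEx(m,cv2.MORPH_OPEN,np.ones((3,3)))
    m=cv2.morphologyEx(m,cv2.MORPH_CLOSE,np.ones((3,9)))
    c=max(cv2.findContours(m,0,2)[0],key=cv2.contourArea)[:,0]+[x0,y0]
    P=np.array([cast(d,p,z)[:2] for p in c],np.float32)
    b=cv2.minAreaRect(P); print("rail",b,"n",len(c)); return b
rail(T,(290,165,440,255),60,200)
# corners by eye from the crop (x5)
for z,pts in((60,[(68,50),(682,104),(682,140),(68,93)]),):
    C=np.array([cast(T,(290+(x-2)/5,165+(y-2)/5),z)[:2] for x,y in pts]); print(C.round(1)); c=C.mean(0)
    e=(C[0]+C[3]-C[1]-C[2])/2; print("centre",c,"len",np.hypot(*e),"yaw",np.degrees(np.arctan2(-e[0],e[1])))
    yaw=np.arctan2(-e[0],e[1]); rx=np.array([np.cos(yaw),np.sin(yaw)]); ry=np.array([-rx[1],rx[0]])
C2=np.array([cast(S,(300+(x-2)/5,160+(y-2)/5),60)[:2] for x,y in [(106,76),(133,64),(643,298),(620,318)]]); print("scene corners",C2.round(1),C2.mean(0))
O=c-50*rx; print("rack origin",O)
tr=lambda p:((p-O)@rx,(p-O)@ry)
# nose tops z=42
for p in[(62,222),(210,236),(355,252),(510,266),(658,278)]: print("nose",np.round(tr(cast(T,(290+(p[0]-2)/5,165+(p[1]-2)/5),42)[:2]),1))
# tongue bases
for p in[(141,72),(294,85),(447,98),(602,113)]: print("tongue",np.round(tr(cast(T,(290+(p[0]-2)/5,165+(p[1]-2)/5),80)[:2]),1))
# tub rim outer box, z 75
P=np.array([cast(T,(290+(x-2)/5,165+(y-2)/5),75)[:2] for x,y in[(273,375),(390,377),(330,318),(330,434)]]); print("tub rim L R back front",P.round(1)); 
t=np.array([(P[0]+P[1])[0]/2*0+(P[2]+P[3])[0]/2,(P[0]+P[1])[1]/2]); print("tub",t,"rack",np.round(tr(t),1))
Ps=np.array([cast(S,(300+(x-2)/5,160+(y-2)/5),75)[:2] for x,y in[(107,318),(166,265),(250,300),(190,362)]]); print("tub scene",Ps.round(1),Ps.mean(0))
for n,p,z in(("jig",(132,198),78),("jigfoot",(130,200),39),("glass",(597,235),50),):
    q=cast(T,(290+(p[0]-2)/5,165+(p[1]-2)/5),z)[:2]; print(n,q.round(1),np.round(tr(q),1))
for n,p,z in(("shaker",(211,215),80),("tape",(447,275),25),("teal",(297,259),70),("orange",(275,219),70),("yellow",(390,144),70)):
    q=cast(T,p,z)[:2]; print(n,q.round(1),np.round(tr(q),1))
E
python3 meas.py
```

```text
rail ((624.0480346679688, -76.97093200683594), (347.3309020996094, 14.351207733154297), 84.71996307373047) n 46
[[ 654.   110.2]
 [ 621.9 -252.7]
 [ 600.5 -252.3]
 [ 628.2  110. ]]
centre [626.13881144 -71.17124516] len 363.83760906631255 yaw -4.710497043048487
scene corners [[ 631.1  109.6]
 [ 650.7  101.3]
 [ 613.  -254. ]
 [ 591.4 -248.8]] [621.55665199 -72.98875375]
rack origin [576.30769353 -67.0651902 ]
nose [-38.2 178.7]
nose [-39.1  89.9]
nose [-41.4   3. ]
nose [-42.1 -89.5]
nose [ -41.8 -177.5]
tongue [ 50.3 137.9]
tongue [50.1 48.4]
tongue [ 49.8 -40.9]
tongue [  48.5 -131.1]
tub rim L R back front [[461.8 -10.6]
 [460.8 -78.1]
 [494.8 -43.6]
 [428.  -43.3]]
tub [461.39703207 -44.32517668] rack [-116.4   13.2]
tub scene [[432.2 -14.3]
 [485.1 -20.4]
 [484.7 -74.1]
 [426.8 -69.5]] [457.20697777 -44.57424253]
jig [564.2  71.3] [-23.5 136.9]
jigfoot [566.5  73.7] [-21.4 139.5]
glass [ 545.  -203.2] [ -20.  -138.3]
shaker [532.1 376.1] [-80.4 438. ]
tape [ 358.  -317.6] [-197.  -267.7]
teal [405.6 125.9] [-185.9  178.3]
orange [521.3 191.1] [-76.  252.8]
yellow [ 743.9 -146.6] [173.6 -65.5]
```

Both views agree on the rack: centre of the rail top about (624.5, -71.5), yaw about -4.9°. The tub is at about (459.5, -44.4), which is rack (-117, +13). Counting from the left, the fourth tongue is the right one.

Plan:
1. Sweep vertically along the rail.
2. Push the tub sideways with a tilted fingertip.
3. Push it in.

```bash
cat > go.py <<'E'
import sys
from h import *
from bench import r
# go.py x y z yaw_rel tilt  (rack mm; yaw of tool relative to rack; tilt: fingertip leads along tool z by tilt deg)
O=np.array([574.7,-67.2,0]); Rk=R.from_euler("z",-4.9,degrees=True)
s=r.sense(); p=np.array(s["tcp_pos"]); Rc=R.from_euler("xyz",s["eef_rot"],degrees=True)
print("t",round(s["clock"],2),"rack",Rk.inv().apply(p-O).round(1),"f",np.round(s["ft_force"],1),"open",round(s["opening"],1),"q",np.round(s["joints"],0))
v=list(map(float,sys.argv[1:]))
if v:
    Rt=Rk*R.from_euler("z",v[3],degrees=True)*R.from_euler("y",90-v[4],degrees=True)
    print("x down ->",Rt.apply([1,0,0]).round(2))
    print("lin",(Rc.inv().apply(O+Rk.apply(v[:3])-p)/400).round(4),"rot",((Rc.inv()*Rt).as_rotvec(degrees=True)/45).round(3))
E
python3 go.py 50 170 140 -90 0
```

```text
t 0.2 rack [-381.6  584.4  186.2] f [ 0.3 -0.3 -0.3] open 87.9 q [ 63.   5.  71.   0. 104.  -3.]
x down -> [ 0. -0. -1.]
lin [ 0.1163 -0.6246  1.3591] rot [1.574e+00 1.000e-03 1.000e-03]
```

jog_arm:
  linear:
    - [0,-0.05,0.11]
    - [0,-0.1,0.22]
    - [0,-0.15,0.33]
    - [0,-0.2,0.44]
    - [0,-0.25,0.55]
  rot:
    - [0.18,0,0]
    - [0.36,0,0]
    - [0.54,0,0]
    - [0.7,0,0]
    - [0.8,0,0]
  gripper: 1
  squeeze: 10

```text
clock: 0.7
tcp_pos: [405.6, 365.3, 186.8]
eef_rot: [5.2, 90.0, -55.1]
ft_force: [-0.4, 0.4, 0.3]
opening: 51.4
```

```bash
python3 go.py 50 170 140 -90 0
```

```text
t 0.7 rack [-205.5  416.5  186.8] f [-0.4  0.4  0.3] open 51.4 q [ 38.  -3.  79.  -0. 104.   9.]
x down -> [ 0. -0. -1.]
lin [0.117  0.1757 0.87  ] rot [ 0.769  0.    -0.   ]
```

jog_arm:
  linear:
    - [0,0.02,0.11]
    - [0,0.04,0.22]
    - [0,0.07,0.34]
    - [0,0.09,0.45]
    - [0.03,0.11,0.56]
  rot:
    - [0.17,0,0]
    - [0.34,0,0]
    - [0.51,0,0]
    - [0.67,0,0]
    - [0.77,0,0]

```text
clock: 1.2
tcp_pos: [556.4, 193.3, 176.6]
eef_rot: [112.3, 89.8, 17.4]
ft_force: [0.5, 0.7, -0.7]
opening: 11.2
```

```bash
python3 go.py 50 172 120 -90 0
```

```text
t 1.2 rack [-40.5 258.  176.6] f [ 0.5  0.7 -0.7] open 11.2 q [ 16.   3.  74.   0. 103.  21.]
x down -> [ 0. -0. -1.]
lin [0.1419 0.2261 0.2149] rot [-0.002 -0.002 -0.004]
```

jog_arm:
  linear:
    - [0.03,0.08,0.07]
    - [0.06,0.15,0.14]
    - [0.1,0.22,0.21]
    - [0.14,0.226,0.215]
    - [0.14,0.226,0.215]
  rot:
    - [0,0,0]
    - [0,0,0]
    - [0,0,0]
    - [0,0,0]
    - [0,0,0]

```text
clock: 1.7
tcp_pos: [636.4, 100.7, 114.8]
eef_rot: [-81.7, 89.6, -176.5]
ft_force: [-0.2, -0.0, -0.6]
opening: 0.7
```

```bash
python3 go.py 50 172 85 -90 0
python3 - <<'E'
from bench import r
import cv2
T=r.get_image("top"); S=r.get_image("scene")
a=cv2.resize(S["color"][120:270,240:440],None,fx=4,fy=4,interpolation=cv2.INTER_CUBIC)
cv2.imwrite("pics/chk1.png",a)
E
```

```text
t 1.7 rack [ 47.1 172.5 114.8] f [-0.2 -0.  -0.6] open 0.7 q [ 6. 12. 70.  0. 98. 11.]
x down -> [ 0. -0. -1.]
lin [0.0746 0.0077 0.0013] rot [0.002 0.001 0.008]
```

View pics/chk1.png

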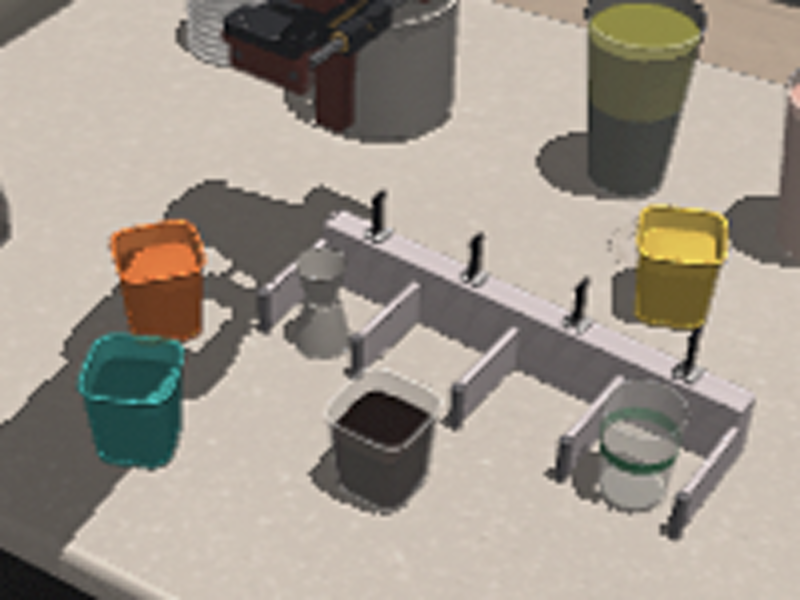

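The fingertip ends at about (335,128) in the crop, above the rail's left end, and the tongues are upright. I'll check that pixel against the projected TCP.

Run:
```python
from h import *; from bench import r; import pickle
T,S=pickle.load(open("im.pkl","rb")); p=r.sense()["tcp_pos"]
f=lambda q:((proj(S,q)-[240,120])*4+2).round(0)
print("tip",p,f(p))
O=np.array([574.7,-67.2,0]); Rk=R.from_euler("z",-4.9,degrees=True)
for y in(135,45,-45,-135): print(y,"hinge",f(O+Rk.apply([50,y,60])),"top",f(O+Rk.apply([50,y,100])))
print("rail end",f(O+Rk.apply([50,183,60])))
```

```text
tip [636.9226117  102.50881983 118.65605162] [336. 160.]
135 hinge [379. 236.] top [379. 196.]
45 hinge [475. 279.] top [478. 238.]
-45 hinge [579. 325.] top [584. 284.]
-135 hinge [690. 374.] top [698. 332.]
rail end [330. 215.]
```

Run:
```python
from h import *; from bench import r
S=r.get_image("scene"); T=r.get_image("top"); p=r.sense()["tcp_pos"]; print(p,r.sense()["joints"].round(1))
out=[]
for d in(S,T):
    c=proj(d,p); x,y=int(c[0])-35,int(c[1])-50
    a=cv2.resize(d["color"][y:y+80,x:x+66],None,fx=6,fy=6,interpolation=cv2.INTER_CUBIC)
    for z in(0,30,60,80):
        q=((proj(d,p+[0,0,z])-[x,y])*6+3).astype(int); cv2.circle(a,tuple(int(v) for v in q),3,(0,255,0),-1)
    out.append(a)
cv2.imwrite("pics/tip.png",np.hstack(out))
```

```text
[637.55657111 103.06331548 120.52862772] [ 6.2 12.  69.8  0.  98.1 10.8]
```

View pics/tip.png

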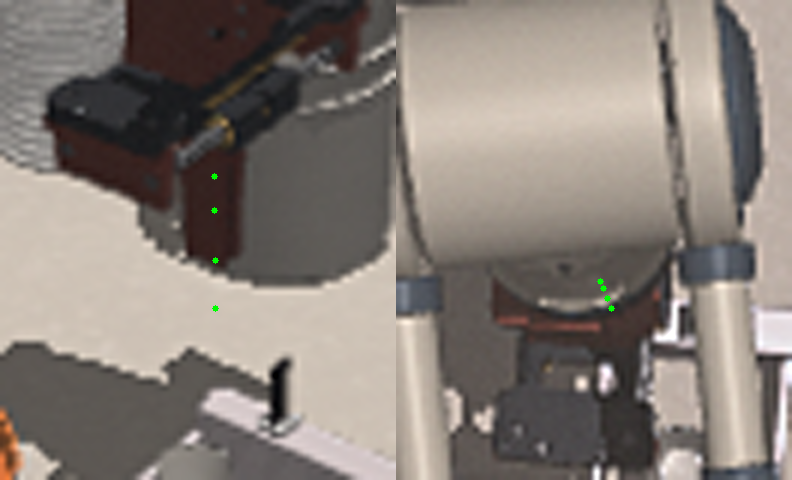

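The visible finger ends about 30 mm above the reported TCP (green dots). I'll settle this by touch: lower slowly beside tongue 0 towards the rail top (z=60), clear of the tongue.

jog_arm:
  linear:
    - [0.04,0,0]
    - [0.08,0,0]
    - [0.1,0,0]
    - [0.12,0,0]
    - [0.14,0,0]
  rot:
    - [0,0,0]
    - [0,0,0]
    - [0,0,0]
    - [0,0,0]
    - [0,0,0]

```text
clock: 2.4
tcp_pos: [637.5, 101.7, 61.9]
eef_rot: [-79.8, 90.0, -174.5]
ft_force: [-0.4, -0.1, 0.0]
opening: 0.8
```

Run:
```python
from h import *; from bench import r
S=r.get_image("scene"); s=r.sense(); p=s["tcp_pos"]; print(p,s["ft_force"])
c=proj(S,p); x,y=int(c[0])-45,int(c[1])-60
a=cv2.resize(S["color"][y:y+90,x:x+110],None,fx=6,fy=6,interpolation=cv2.INTER_CUBIC)
for z in(0,30,60,80):
    q=((proj(S,p+[0,0,z])-[x,y])*6+3).astype(int); cv2.circle(a,tuple(int(v) for v in q),3,(0,255,0),-1)
cv2.imwrite("pics/tip2.png",a)
```

```text
[636.872774   101.59337094  60.39912033] [-0.85648144  0.15800377 -1.14176543]
```

View pics/tip2.png

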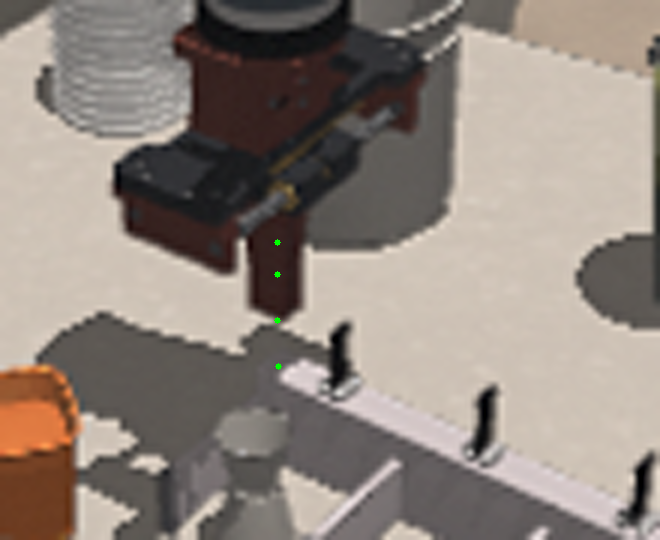

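No contact at a reading of 60, and the tip still looks about 30 mm above the rail. I'll go on down in small steps.

jog_arm:
  linear:
    - [0.01,0,0]
    - [0.02,0,0]
    - [0.03,0,0]
    - [0.04,0,0]
    - [0.04,0,0]
  rot:
    - [0,0,0]
    - [0,0,0]
    - [0,0,0]
    - [0,0,0]
    - [0,0,0]

```text
clock: 2.95
tcp_pos: [637.4, 101.6, 46.2]
eef_rot: [-78.1, 89.9, -172.8]
ft_force: [0.4, 0.3, -0.1]
opening: 0.2
```

jog_arm:
  linear:
    - [0.005,0,0]
    - [0.01,0,0]
    - [0.015,0,0]
    - [0.02,0,0]
    - [0.02,0,0]
  rot:
    - [0,0,0]
    - [0,0,0]
    - [0,0,0]
    - [0,0,0]
    - [0,0,0]

```text
clock: 3.45
tcp_pos: [637.5, 101.7, 38.5]
eef_rot: [-79.2, 90.0, -173.9]
ft_force: [1.1, 0.7, 0.1]
opening: 0.2
```

jog_arm:
  linear:
    - [0.005,0,0]
    - [0.01,0,0]
    - [0.01,0,0]
    - [0.01,0,0]
    - [0.01,0,0]
  rot:
    - [0,0,0]
    - [0,0,0]
    - [0,0,0]
    - [0,0,0]
    - [0,0,0]

```text
clock: 3.95
tcp_pos: [637.7, 101.7, 35.0]
eef_rot: [92.2, 90.0, -2.5]
ft_force: [0.2, -0.1, 0.9]
opening: 0.5
```

jog_arm:
  linear:
    - [0.005,0,0]
    - [0.01,0,0]
    - [0.01,0,0]
    - [0.01,0,0]
    - [0.01,0,0]
  rot:
    - [0,0,0]
    - [0,0,0]
    - [0,0,0]
    - [0,0,0]
    - [0,0,0]

```text
clock: 4.45
tcp_pos: [637.7, 101.7, 30.9]
eef_rot: [-29.1, 90.0, -123.8]
ft_force: [-0.5, -0.8, -0.1]
opening: 1.0
```

Run:
```python
from h import *; from bench import r
S=r.get_image("scene"); s=r.sense(); p=s["tcp_pos"]; print(p,s["ft_force"])
c=proj(S,p); x,y=int(c[0])-45,int(c[1])-60
a=cv2.resize(S["color"][y:y+90,x:x+110],None,fx=6,fy=6,interpolation=cv2.INTER_CUBIC)
for z in(0,30,60,80):
    q=((proj(S,p+[0,0,z])-[x,y])*6+3).astype(int); cv2.circle(a,tuple(int(v) for v in q),3,(0,255,0),-1)
cv2.imwrite("pics/tip3.png",a)
```

```text
[637.72469506 101.68039643  30.98642758] [-0.14059551  0.73920819  0.36885743]
```

View pics/tip3.png

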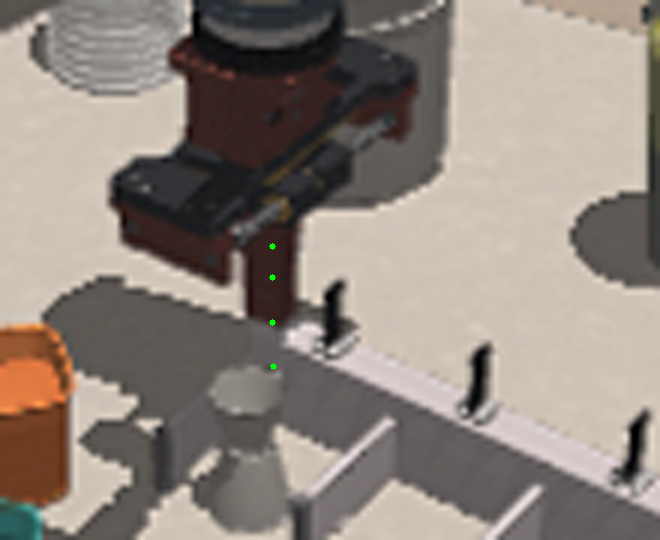

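jog_arm:
  linear:
    - [0.005,0,0]
    - [0.01,0,0]
    - [0.01,0,0]
    - [0.01,0,0]
    - [0.01,0,0]
  rot:
    - [0,0,0]
    - [0,0,0]
    - [0,0,0]
    - [0,0,0]
    - [0,0,0]

```text
clock: 5.0
tcp_pos: [637.7, 101.7, 26.9]
eef_rot: [48.7, 90.0, -46.0]
ft_force: [-0.2, -0.5, 0.1]
opening: 0.4
```

jog_arm:
  linear:
    - [0.004,0,0]
    - [0.008,0,0]
    - [0.008,0,0]
    - [0.008,0,0]
    - [0.008,0,0]
  rot:
    - [0,0,0]
    - [0,0,0]
    - [0,0,0]
    - [0,0,0]
    - [0,0,0]

```text
clock: 5.5
tcp_pos: [637.9, 101.7, 24.7]
eef_rot: [96.3, 90.0, 1.6]
ft_force: [-3.2, -0.3, 5.2]
opening: 0.5
```

Contact is at a reading of about 25.5, on a rail top at z=60. So the real fingertip is about 34 mm above the reported TCP, which agrees with the picture. I'll use tip z = reading + 34, and check how high the body's underside sits.

```bash
python3 - <<'E'
from h import *; from bench import r
S=r.get_image("scene"); p=r.sense()["tcp_pos"]; print(p,r.sense()["ft_force"])
p0=np.array([637.7,101.7,31.]); c=proj(S,p0); x,y=int(c[0])-45,int(c[1])-60
Rk=R.from_euler("z",-4.9,degrees=True)
for X in(-89,-75):
  for Y in(-37,37):
    for z in(60,80,100,120): print(X,Y,z,((proj(S,p0+Rk.apply([X,Y,z]))-[x,y])*6+3).astype(int))
E
python3 go.py 50 172 51 -90 0
```

```text
[637.87827669 101.6922424   24.68971383] [-2.59443377  0.20677245  6.35233765]
-89 -37 60 [226 390]
-89 -37 80 [225 358]
-89 -37 100 [224 326]
-89 -37 120 [223 293]
-89 37 60 [110 336]
-89 37 80 [108 305]
-89 37 100 [106 273]
-89 37 120 [104 240]
-75 -37 60 [243 376]
-75 -37 80 [242 344]
-75 -37 100 [242 312]
-75 -37 120 [241 279]
-75 37 60 [127 322]
-75 37 80 [125 291]
-75 37 100 [123 259]
-75 37 120 [122 227]
t 5.55 rack [ 48.5 173.7  24.7] f [-2.6  0.2  6.4] open 0.2 q [ 6. 14. 78. -0. 89. 11.]
x down -> [ 0. -0. -1.]
lin [-0.0658  0.0037  0.0042] rot [ 0.004 -0.    -0.001]
```

The body underside sits at about tip + 85, so the whole tool is offset and the clearances hold. Now I raise the tip to z≈85 and sweep.

jog_arm:
  linear:
    - [-0.04,0,0]
    - [-0.065,0,0]
    - [-0.065,0,0.05]
    - [-0.065,0,0.1]
    - [-0.065,0,0.15]
  rot:
    - [0,0,0]
    - [0,0,0]
    - [0,0,0]
    - [0,0,0]
    - [0,0,0]

```text
clock: 6.05
tcp_pos: [633.2, 41.8, 50.9]
eef_rot: [117.8, 89.9, 23.1]
ft_force: [0.5, -0.2, 0.0]
opening: 0.7
```

```bash
sed -i 's|^s=r.sense(); p=np.array(s\["tcp_pos"\]); \(.*\)$|s=r.sense(); \1; p0=np.array(s["tcp_pos"]); p=p0-34*Rc.apply([1,0,0])|; s|O+Rk.apply(v\[:3\])-p)|O+Rk.apply(v[:3])+34*Rt.apply([1,0,0])-p0)|' go.py; python3 go.py 50 -85 85 -90 0
python3 - <<'E'
from h import *; from bench import r
S=r.get_image("scene"); cv2.imwrite("pics/s3.png",cv2.resize(S["color"][140:240,290:430],None,fx=5,fy=5,interpolation=cv2.INTER_CUBIC))
E
```

```text
t 6.05 rack [ 48.9 113.6  84.9] f [ 0.5 -0.2  0. ] open 0.7 q [ 1. 11. 78.  0. 91.  5.]
x down -> [ 0. -0. -1.]
lin [-5.000e-04  4.000e-04  4.966e-01] rot [ 0.005 -0.001 -0.002]
```

View pics/s3.png

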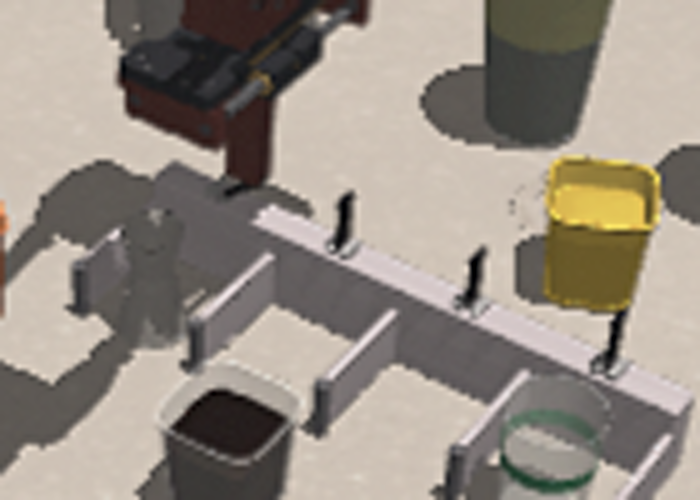

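Tongue 0 is bent over under the fingertip at about (237,188), so the height is right. I'll carry on.

jog_arm:
  linear:
    - [0,0,0.05]
    - [0,0,0.1]
    - [0,0,0.15]
    - [0,0,0.2]
    - [0,0,0.25]
  rot:
    - [0,0,0]
    - [0,0,0]
    - [0,0,0]
    - [0,0,0]
    - [0,0,0]

```text
clock: 6.6
tcp_pos: [625.0, -57.8, 50.7]
eef_rot: [114.0, 89.9, 19.4]
ft_force: [0.8, 0.7, 0.3]
opening: 0.6
```

jog_arm:
  linear:
    - [0,0,0.05]
    - [0,0,0.1]
    - [0,0,0.15]
    - [0,0,0.2]
    - [0,0,0.245]
  rot:
    - [0,0,0]
    - [0,0,0]
    - [0,0,0]
    - [0,0,0]
    - [0,0,0]

```text
clock: 7.1
tcp_pos: [617.0, -156.0, 50.6]
eef_rot: [92.0, 89.9, -2.7]
ft_force: [0.0, 0.7, 0.9]
opening: 0.6
```

```bash
python3 go.py -116 75 150 -90 0;python3 - <<'E'
from h import *; from bench import r
S=r.get_image("scene"); cv2.imwrite("pics/s4.png",cv2.resize(S["color"][140:260,290:430],None,fx=5,fy=5,interpolation=cv2.INTER_CUBIC))
E
```

```text
t 7.1 rack [ 49.7 -84.9  84.6] f [0.  0.7 0.9] open 0.6 q [-17.  12.  77.   0.  91. -13.]
x down -> [ 0. -0. -1.]
lin [-0.164  -0.4126 -0.4011] rot [ 0.005 -0.    -0.001]
```

View pics/s4.png

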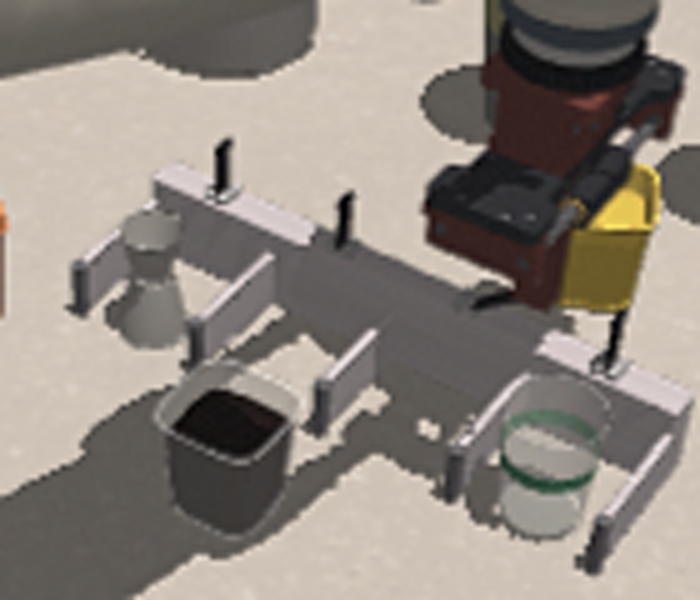

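Tongue 2 is bent under the finger at (490,300), tongues 0 and 1 are back upright, and tongue 3 is untouched. I lift off and go to the tub's left side with the fingers partly open.

jog_arm:
  linear:
    - [-0.1,0,0]
    - [-0.2,0,0]
    - [-0.2,-0.08,-0.07]
    - [-0.2,-0.17,-0.16]
    - [-0.2,-0.25,-0.24]
  rot:
    - [0,0,0]
    - [0,0,0]
    - [0,0,0]
    - [0,0,0]
    - [0,0,0]
  gripper: 0.65

```text
clock: 7.65
tcp_pos: [523.9, -50.3, 130.3]
eef_rot: [111.8, 89.9, 17.1]
ft_force: [0.1, 1.4, 0.0]
opening: 30.4
```

```bash
python3 go.py -116 80 110 -90 18
```

```text
t 7.65 rack [-52.1  12.5 164.3] f [0.1 1.4 0. ] open 30.4 q [-9. -6. 88.  0. 99. -4.]
x down -> [-0.03 -0.31 -0.95]
lin [ 0.1315 -0.1597 -0.1428] rot [ 0.003 -0.4   -0.002]
```

jog_arm:
  linear:
    - [0,-0.06,-0.06]
    - [0.02,-0.12,-0.11]
    - [0.06,-0.16,-0.143]
    - [0.13,-0.16,-0.143]
    - [0.13,-0.16,-0.143]
  rot:
    - [0,-0.1,0]
    - [0,-0.2,0]
    - [0,-0.3,0]
    - [0,-0.4,0]
    - [0,-0.4,0]

```text
clock: 8.15
tcp_pos: [463.1, 12.8, 73.7]
eef_rot: [-1.3, 71.9, -95.6]
ft_force: [0.8, 0.2, -1.8]
opening: 30.5
```

```bash
python3 go.py -116 76 30 -90 18
```

```text
t 8.15 rack [-117.9   80.8  106. ] f [ 0.8  0.2 -1.8] open 30.5 q [ 12. -11.  99. -17.  97.  15.]
x down -> [-0.03 -0.31 -0.95]
lin [ 0.1843  0.0063 -0.0479] rot [0.013 0.003 0.005]
```

jog_arm:
  linear:
    - [0.05,0,-0.015]
    - [0.1,0,-0.028]
    - [0.15,0.006,-0.04]
    - [0.184,0.006,-0.048]
    - [0.184,0.006,-0.048]
  rot:
    - [0,0,0]
    - [0,0,0]
    - [0,0,0]
    - [0,0,0]
    - [0,0,0]

```text
clock: 8.65
tcp_pos: [466.8, 5.3, 0.6]
eef_rot: [-0.5, 72.0, -95.3]
ft_force: [-0.0, -1.5, -0.3]
opening: 30.6
```

```bash
python3 go.py -116 50 30 -90 18
cat > tub.py <<'E'
from h import *; from bench import r
O=np.array([574.7,-67.2,0]); Rk=R.from_euler("z",-4.9,degrees=True)
# dark filling in the top view -> centre & yaw (filling surface about z=60)
T=r.get_image("top"); c0=(300,180); g=T["color"][180:290,300:430]
m=(g.max(2)<70).astype(np.uint8); n,l,st,ce=cv2.connectedComponentsWithStats(m)
for i in range(1,n):
    if st[i,4]>100:
        c=cv2.findContours((l==i).astype(np.uint8),0,2)[0][0][:,0]+c0
        P=np.array([Rk.inv().apply(cast(T,p,60)-O)[:2] for p in c],np.float32); print(st[i],[np.round(v,1) for v in cv2.minAreaRect(P)])
E
python3 tub.py
```

```text
t 8.65 rack [-113.6   73.6   33. ] f [-0.  -1.5 -0.3] open 30.6 q [ 11.  -8. 104. -17.  89.  17.]
x down -> [-0.03 -0.31 -0.95]
lin [ 0.0253 -0.0058  0.0537] rot [ 0.004 -0.     0.003]
[ 13  22  26  67 686] [array([-106.9,   95.8]), array([194.5,  68.3]), np.float64(11.6)]
[ 46  50  20  20 375] [array([-113.9,   13.4]), array([55.5, 55.6]), np.float64(4.8)]
```

jog_arm:
  linear:
    - [0.015,0,0.022]
    - [0.022,0,0.046]
    - [0.03,0,0.07]
    - [0.038,0,0.093]
    - [0.046,0,0.117]
  rot:
    - [0,0,0]
    - [0,0,0]
    - [0,0,0]
    - [0,0,0]
    - [0,0,0]

```text
clock: 9.2
tcp_pos: [463.7, -44.9, -0.8]
eef_rot: [0.1, 72.0, -94.6]
ft_force: [-0.3, 1.1, 0.7]
opening: 30.9
```

```bash
python3 tub.py; python3 go.py -114 -5 31 -90 18
```

```text
[ 31  25  26  65 593] [array([-108.5,   46.9]), array([188.5,  70.7]), np.float64(7.3)]
[ 56  51  20  20 377] [array([-114.3,  -15.9]), array([55.5, 55.5]), np.float64(4.6)]
t 9.25 rack [-112.7   21.9   31.5] f [ 1.1 -1.6  0.4] open 31.0 q [  5. -10. 107. -18.  87.  11.]
x down -> [-0.03 -0.31 -0.95]
lin [ 0.022  -0.0034  0.0636] rot [ 0.003  0.001 -0.001]
```

jog_arm:
  linear:
    - [0.005,0,0.017]
    - [0.01,0,0.034]
    - [0.016,0,0.05]
    - [0.022,0,0.066]
    - [0.022,0,0.068]
  rot:
    - [0,0,0]
    - [0,0,0]
    - [0,0,0]
    - [0,0,0]
    - [0,0,0]

```text
clock: 9.75
tcp_pos: [461.0, -73.3, -1.3]
eef_rot: [-0.0, 72.0, -94.8]
ft_force: [0.9, 0.0, -0.3]
opening: 30.8
```

```bash
python3 tub.py; python3 go.py -114 30 31 -90 18
```

```text
[ 42  26  44  65 906] [array([-99.3, -14.9]), array([192.5, 112.2]), np.float64(14.4)]
t 9.8 rack [-112.7   -5.    31.1] f [-0.7  0.1 -0.1] open 30.5 q [  1. -11. 108. -18.  86.   8.]
x down -> [-0.03 -0.31 -0.95]
lin [-0.0268 -0.003  -0.0833] rot [ 0.003  0.    -0.001]
```

jog_arm:
  linear:
    - [-0.01,0,-0.03]
    - [-0.02,0,-0.06]
    - [-0.027,0,-0.083]
    - [-0.14,0,-0.045]
    - [-0.25,0,-0.01]
  rot:
    - [0,0,0]
    - [0,0,0]
    - [0,0,0]
    - [0,0,0]
    - [0,0,0]

```text
clock: 10.3
tcp_pos: [462.9, -36.6, 92.3]
eef_rot: [-0.8, 72.0, -95.3]
ft_force: [0.1, -1.2, 0.6]
opening: 30.7
```

```bash
python3 tub.py; python3 go.py -190 -30 125 0 18
```

```text
[ 28  21  27  72 676] [array([-107.2,   53. ]), array([209.5,  73.5]), np.float64(7.9)]
[ 66  51  20  21 374] [array([-113.2,  -45.1]), array([58.3, 55.5]), np.float64(4.5)]
t 10.35 rack [-110.2   31.6  134.8] f [ 1.7 -1.   5.3] open 31.1 q [  6. -13.  99. -18.  97.   9.]
x down -> [ 0.31 -0.03 -0.95]
lin [ 0.0607 -0.1752  0.1138] rot [-1.899  0.01   0.606]
```

jog_arm:
  linear:
    - [0,-0.05,0.02]
    - [0,-0.09,0.05]
    - [0.02,-0.13,0.08]
    - [0.04,-0.16,0.1]
    - [0.06,-0.175,0.114]
  rot:
    - [-0.17,0,0.05]
    - [-0.34,0,0.1]
    - [-0.51,0,0.16]
    - [-0.68,0,0.22]
    - [-0.85,0,0.27]

```text
clock: 10.85
tcp_pos: [389.8, -82.0, 84.0]
eef_rot: [-0.6, 72.0, -54.8]
ft_force: [-0.1, -0.1, -0.2]
opening: 30.7
```

```bash
python3 go.py -190 -45 125 0 18
```

```text
t 10.85 rack [-189.7  -22.5  116.3] f [-0.1 -0.1 -0.2] open 30.7 q [ -3. -41. 120. -14.  90. -41.]
x down -> [ 0.31 -0.03 -0.95]
lin [-0.0105 -0.0172  0.038 ] rot [-1.039 -0.003  0.342]
```

jog_arm:
  linear:
    - [0,0,0.01]
    - [0,0,0.02]
    - [-0.01,-0.01,0.03]
    - [-0.01,-0.015,0.04]
    - [-0.01,-0.017,0.04]
  rot:
    - [-0.18,0,0.06]
    - [-0.36,0,0.12]
    - [-0.54,0,0.18]
    - [-0.72,0,0.24]
    - [-0.9,0,0.3]

```text
clock: 11.35
tcp_pos: [393.1, -97.6, 93.4]
eef_rot: [0.5, 72.0, -11.0]
ft_force: [0.6, -0.1, 0.8]
opening: 30.6
```

```bash
python3 go.py -178 -45 70 0 18; python3 tub.py
```

```text
t 11.35 rack [-188.8  -44.7  125.7] f [ 0.6 -0.1  0.8] open 30.6 q [ -22.  -49.  123.    3.   88. -100.]
x down -> [ 0.31 -0.03 -0.95]
lin [ 0.1407  0.0046 -0.0177] rot [-0.14   0.     0.042]
[ 66  52  20  20 374] [array([-114.6,  -45.2]), array([55.5, 55.5]), np.float64(4.5)]
[  41   82   75   28 1045] [array([-211.8,  -59.6]), array([ 77.4, 214.1]), np.float64(5.1)]
```

```bash
python3 go.py -172 -45 85 0 13
```

```text
t 11.4 rack [-189.   -45.4  125.4] f [ 0.3 -0.3 -0.6] open 30.8 q [ -22.  -49.  123.    4.   88. -101.]
x down -> [ 0.22 -0.02 -0.97]
lin [0.1089 0.0074 0.0015] rot [-0.13   0.11   0.035]
```

jog_arm:
  linear:
    - [0.02,0,0.025]
    - [0.04,0,0.025]
    - [0.07,0.007,0.015]
    - [0.109,0.007,0.002]
    - [0.109,0.007,0.002]
  rot:
    - [0,0.08,0]
    - [-0.05,0.11,0.01]
    - [-0.1,0.11,0.02]
    - [-0.13,0.11,0.035]
    - [-0.13,0.11,0.035]

```text
clock: 11.9
tcp_pos: [406.0, -97.1, 48.7]
eef_rot: [1.0, 77.3, -5.0]
ft_force: [-0.1, -0.0, -0.4]
opening: 30.9
```

```bash
python3 go.py -172 -45 30 0 13
```

```text
t 11.9 rack [-172.9  -44.1   81.9] f [-0.1 -0.  -0.4] open 30.9 q [ -21.  -39.  121.    4.   85. -105.]
x down -> [ 0.22 -0.02 -0.97]
lin [ 0.1271 -0.0026 -0.0256] rot [-0.024 -0.007  0.   ]
```

jog_arm:
  linear:
    - [0.04,0,-0.008]
    - [0.08,0,-0.016]
    - [0.127,0,-0.025]
    - [0.127,-0.003,-0.025]
    - [0.127,-0.003,-0.025]
  rot:
    - [0,0,0]
    - [-0.02,0,0]
    - [-0.02,0,0]
    - [-0.02,0,0]
    - [-0.02,0,0]

```text
clock: 12.4
tcp_pos: [408.9, -99.2, 0.5]
eef_rot: [-0.3, 77.0, -5.3]
ft_force: [-0.6, -0.7, 0.8]
opening: 31.0
```

```bash
python3 tub.py; python3 go.py -112 -45 30 0 13
```

```text
[ 66  52  20  20 373] [array([-114.6,  -45.2]), array([55.5, 55.5]), np.float64(4.5)]
[ 44  73  54  37 780] [array([-206.7,  -36. ]), array([151.2, 100.8]), np.float64(88.3)]
[ 97  80  15  26 264] [array([-196.8, -134.1]), array([35.7, 73.2]), np.float64(87.6)]
t 12.45 rack [-169.7  -46.1   34.3] f [-0.1 -1.   0.5] open 30.6 q [ -22.  -38.  126.    4.   80. -107.]
x down -> [ 0.22 -0.02 -0.97]
lin [0.043  0.0033 0.138 ] rot [-0.002  0.001  0.002]
```

jog_arm:
  linear:
    - [0.013,0.001,0.025]
    - [0.02,0.001,0.055]
    - [0.027,0.002,0.083]
    - [0.035,0.003,0.11]
    - [0.043,0.003,0.138]
  rot:
    - [0,0,0]
    - [0,0,0]
    - [0,0,0]
    - [0,0,0]
    - [0,0,0]

```text
clock: 12.95
tcp_pos: [467.6, -103.4, -2.8]
eef_rot: [-0.4, 76.9, -5.4]
ft_force: [-1.5, -0.4, 1.1]
opening: 30.6
```

```bash
python3 tub.py; python3 go.py -62 -45 30 0 13
```

```text
[  45   36   49   68 1072] [array([-128.1,  -13.8]), array([114.8, 195.4]), np.float64(52.7)]
[ 99  59  13  24 178] [array([-132.9, -132.6]), array([66.5, 34.9]), np.float64(4.0)]
t 13.0 rack [-110.2  -45.2   30.4] f [-0.9  0.6 -0.3] open 31.1 q [ -19.  -26.  118.    3.   75. -104.]
x down -> [ 0.22 -0.02 -0.97]
lin [0.0282 0.0009 0.1168] rot [-0.002  0.003  0.002]
```

Run:
```python
from h import *; from bench import r
S=r.get_image("scene");T=r.get_image("top")
f=lambda d,x,y:cv2.resize(d["color"][y:y+110,x:x+80],None,fx=5,fy=5,interpolation=cv2.INTER_CUBIC)
cv2.imwrite("pics/s5.png",np.hstack([f(S,335,160),f(T,335,160)]))
```

```text
(no output)
```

View pics/s5.png

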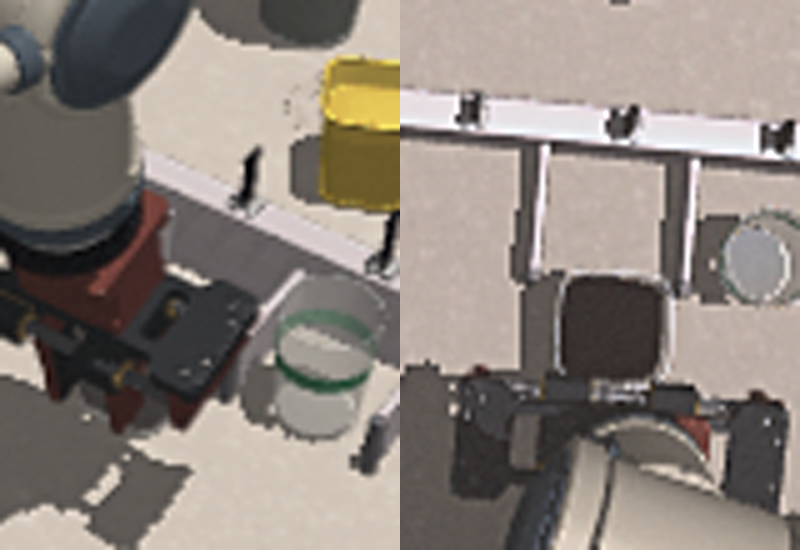

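The tub is centred between the noses (centre at 613 against a bay centre of 611 in the right panel) and square to the rack. All tongues are upright and the body clears the glass. I keep pushing.

jog_arm:
  linear:
    - [0.006,0,0.024]
    - [0.012,0,0.048]
    - [0.017,0,0.072]
    - [0.023,0.001,0.095]
    - [0.028,0.001,0.117]
  rot:
    - [0,0,0]
    - [0,0,0]
    - [0,0,0]
    - [0,0,0]
    - [0,0,0]

```text
clock: 13.6
tcp_pos: [514.6, -107.0, -4.6]
eef_rot: [-0.3, 77.0, -5.3]
ft_force: [-1.0, 0.4, 1.0]
opening: 30.5
```

```bash
python3 tub.py; python3 go.py -38 -45 30 0 13
```

```text
[ 65  20  30  26 417] [array([-26.8, -54.7]), array([85.5, 65.4]), np.float64(83.6)]
[ 46  37  39  46 467] [array([-96.9,   7.9]), array([ 93.9, 137. ]), np.float64(61.9)]
t 13.65 rack [-63.  -44.8  28.7] f [-1.2  0.5  0.1] open 30.3 q [ -17.  -17.  112.    3.   73. -103.]
x down -> [ 0.22 -0.02 -0.97]
lin [ 0.0109 -0.0004  0.0615] rot [-0.001  0.001  0.002]
```

jog_arm:
  linear:
    - [0.002,0,0.012]
    - [0.005,0,0.024]
    - [0.007,0,0.037]
    - [0.009,0,0.049]
    - [0.009,0,0.049]
  rot:
    - [0,0,0]
    - [0,0,0]
    - [0,0,0]
    - [0,0,0]
    - [0,0,0]

```text
clock: 14.15
tcp_pos: [534.6, -108.7, -4.2]
eef_rot: [-0.3, 77.0, -5.2]
ft_force: [-0.3, 0.1, -0.2]
opening: 30.8
```

jog_arm:
  linear:
    - [0.001,0,0.004]
    - [0.001,0,0.007]
    - [0.002,0,0.01]
    - [0.002,0,0.01]
    - [0.002,0,0.01]
  rot:
    - [0,0,0]
    - [0,0,0]
    - [0,0,0]
    - [0,0,0]
    - [0,0,0]

```text
clock: 14.65
tcp_pos: [538.1, -109.0, -4.1]
eef_rot: [-0.3, 77.0, -5.2]
ft_force: [0.4, 0.9, -0.1]
opening: 30.8
```

```bash
python3 tub.py; python3 go.py -38 -45 30 0 13
```

```text
[ 47  13  49  59 792] [array([-44.9, -15. ]), array([104.6, 179.1]), np.float64(52.0)]
t 14.7 rack [-40.5 -44.7  29. ] f [ 0.3 -0.6 -0.1] open 30.6 q [ -17.  -13.  109.    3.   72. -102.]
x down -> [ 0.22 -0.02 -0.97]
lin [-0.001  -0.0005  0.0067] rot [-0.001 -0.001  0.002]
```

Tub is at about x ≈ 0. I step in until the force rises at the rail.

jog_arm:
  linear:
    - [0.001,0,0.004]
    - [0.001,0,0.007]
    - [0.002,0,0.01]
    - [0.002,0,0.01]
    - [0.002,0,0.01]
  rot:
    - [0,0,0]
    - [0,0,0]
    - [0,0,0]
    - [0,0,0]
    - [0,0,0]

```text
clock: 15.2
tcp_pos: [542.3, -109.3, -4.0]
eef_rot: [-0.3, 77.0, -5.2]
ft_force: [1.3, -0.9, -0.1]
opening: 30.7
```

jog_arm:
  linear:
    - [0,0,0.002]
    - [0.001,0,0.004]
    - [0.001,0,0.006]
    - [0.001,0,0.006]
    - [0.001,0,0.006]
  rot:
    - [0,0,0]
    - [0,0,0]
    - [0,0,0]
    - [0,0,0]
    - [0,0,0]

```text
clock: 15.7
tcp_pos: [544.2, -109.5, -4.1]
eef_rot: [-0.3, 77.1, -5.2]
ft_force: [-2.8, 0.6, 1.0]
opening: 30.4
```

jog_arm:
  linear:
    - [0,0,0.002]
    - [0.001,0,0.004]
    - [0.001,0,0.005]
    - [0.001,0,0.005]
    - [0.001,0,0.005]
  rot:
    - [0,0,0]
    - [0,0,0]
    - [0,0,0]
    - [0,0,0]
    - [0,0,0]

```text
clock: 16.2
tcp_pos: [544.5, -109.5, -4.3]
eef_rot: [-0.2, 77.3, -5.2]
ft_force: [-13.3, 1.7, 6.9]
opening: 30.7
```

The force jumped to 13 N, so the tub is home. I back straight off, then lift.

jog_arm:
  linear:
    - [-0.005,0,-0.02]
    - [-0.01,0,-0.05]
    - [-0.02,0,-0.09]
    - [-0.035,0,-0.15]
    - [-0.05,0,-0.2]
  rot:
    - [0,0,0]
    - [0,0,0]
    - [0,0,0]
    - [0,0,0]
    - [0,0,0]

```text
clock: 16.7
tcp_pos: [464.0, -102.6, -2.2]
eef_rot: [-0.3, 77.0, -5.2]
ft_force: [-0.3, -0.2, 0.3]
opening: 31.2
```

```bash
python3 go.py -125 60 150 0 13
```

```text
t 16.7 rack [-114.9  -44.6   30.9] f [-0.3 -0.2  0.3] open 31.2 q [ -19.  -27.  119.    3.   75. -105.]
x down -> [ 0.22 -0.02 -0.97]
lin [-0.296   0.2613  0.0424] rot [-0.001  0.     0.002]
```

jog_arm:
  linear:
    - [-0.1,0,0.015]
    - [-0.2,0,0.03]
    - [-0.29,0.08,0.045]
    - [-0.29,0.2,0.045]
    - [-0.29,0.32,0.045]
  rot:
    - [0,0,0]
    - [0,0,0]
    - [0,0,0]
    - [0,0,0]
    - [0,0,0]

```text
clock: 17.2
tcp_pos: [468.5, 26.6, 117.6]
eef_rot: [-0.1, 76.7, -5.1]
ft_force: [0.6, -0.1, -0.6]
opening: 30.9
```

jog_arm:
  linear:
    - [0,0.1,0]
    - [0,0.2,0]
    - [0,0.3,0]
    - [0,0.38,0]
    - [0,0.38,0]
  rot:
    - [0,0,0]
    - [0,0,0]
    - [0,0,0]
    - [0,0,0]
    - [0,0,0]

```text
clock: 17.7
tcp_pos: [480.2, 180.8, 114.5]
eef_rot: [0.2, 77.0, -4.5]
ft_force: [-0.5, -0.6, -0.5]
opening: 30.3
```

```bash
python3 tub.py; python3 go.py
python3 - <<'E'
from h import *; from bench import r
import pickle
S=r.get_image("scene");T=r.get_image("top"); T0,_=pickle.load(open("im.pkl","rb"))
f=lambda d,x,y:cv2.resize(d["color"][y:y+130,x:x+130],None,fx=3,fy=3,interpolation=cv2.INTER_CUBIC)
cv2.imwrite("pics/s6.png",np.hstack([f(S,310,150),f(T,300,160)]))
for n,(x,y,w,h) in dict(jig=(303,194,26,20),glass=(392,198,30,26),tape=(428,256,40,40),shaker=(200,205,22,22)).items():
    t=T0["color"][y:y+h,x:x+w]; R_=cv2.matchTemplate(T["color"][y-6:y+h+6,x-6:x+w+6],t,cv2.TM_CCOEFF_NORMED); _,v,_,l=cv2.minMaxLoc(R_); print(n,"shift px",l[0]-6,l[1]-6,round(v,2))
E
```

```text
[ 69  11  20  20 362] [array([  6.2, -44.7]), array([56.3, 56. ]), np.float64(4.5)]
t 17.75 rack [-122.8  237.1  147.7] f [-0.9 -0.8  0.6] open 30.8 q [ 21. -21. 103.  -6.  87. -65.]
jig shift px 0 0 1.0
glass shift px 0 0 1.0
tape shift px 0 0 1.0
shaker shift px 0 0 1.0
```

View pics/s6.png

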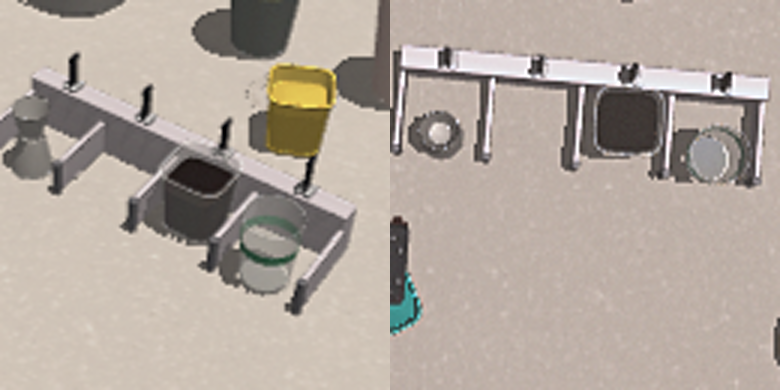

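The tub is against the rear rail in the third bay at about rack (6, -45) and upright. All four tongues stand upright and the bystanders have not moved. The tip is at z≈148 mm and the arm touches nothing, so I hand in.

```bash
python3 -c "
from bench import r
print(r.sense()['joint_vel'].round(2)); print(r.job_done())"
```

```text
[-1.34 -0.53  0.31 -0.14  0.2   0.12]
the job is handed in; nothing more can be done
None
```

The job is handed in. The tub stands fully home in gap three, counted from the measure in the left bay. I flicked tongues 0, 1 and 2 in one sweep along the rail and left tongue 3 alone. Then I pushed the tub about 58 mm sideways and straight in until the force rose to 13 N at the rail. It finished at about 18 s of the 64 s allowed.

**Last checks:**
- **Tub:** it measured at rack (6, -45) mm and looked upright.
- **Tongues:** all four were upright. I saw tongues 0 and 2 bent during the sweep. Tongue 1 was only seen upright again after the finger had passed over it at the same height.
- **Other objects:** the measure, glass, tape roll and shaker showed no shift in the top view.
- **Robot:** clear of everything, with the fingertip at about z = 148 mm.

**Disagreement:** the reported TCP lay about 34 mm beyond the real fingertip, found from the picture and by touching the rail top. I corrected for it in every later move.

**Close call:** joint 2 came to about -49°, right at its -49.07° limit, before the final push. I moved off it straight away by reducing the tilt, but did not check whether the limit was passed.

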